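# Index the foam model on the marking-out turntable and lock it

## Task

Turn the turntable by pushing its long pointer arm with a finger until the arm points straight at the tip of the height gauge's scriber, then push the black lock lever fully round against its stop. Push only on the arm and the lever, do not grip them, and do not touch the foam model riding on the plate or disturb the other things on the bench. Finish clear of everything.

Things in the scene. Friction and masses are not known exactly. Their poses are not given: they have to be found in the camera images.
- axis (a point): Centre of the turntable's plate on its vertical axis, at the plate's top, 48 above the bench; axes are the base's. The turntable is screwed to the bench: dark round base (radius 100, top 12 above the bench) with a rectangular extension of equal height that carries the lock lever; above it an aluminium plate, radius 70, 34 to 48 above the bench.
- pointer (a joint): Turning angle of the plate and pointer arm, rad, anticlockwise from above positive, 0 when the arm lies along the base's x axis (the x axis of axis). It turns without end either way, about 0.5 N at the arm's outer half, and stays where it is left.
- pointer_tip (a point): Pointed end of the long pointer arm, top edge, 138 mm from the axis, 50 above the bench; x points outwards along the arm. The arm is an aluminium bar 12 wide, 18 high (32 to 50 above the bench), running out radially from the plate's rim (70 mm). Two blunt stub spokes, 120 degrees either side of it, reach only 88 mm from the axis; they and the plate are not for pushing.
- scriber_tip (a point): Tip of the height gauge's scriber, a thin needle on an 8 mm steel bar, level, 41 above the bench, pointing at the turntable's axis from 155 mm away (the arm passes with 17 mm to spare). x runs outwards from the axis along the scriber. The gauge is fixed: steel column with black head, 206 high, 285 mm from the axis, base 70 by 60.
- lock_pivot (a point): Top of the lock lever's vertical pivot on the base extension, 206 mm from the turntable axis, 50 above the bench.
- lock_tip (a point): Outer end of the black lock lever, top edge, 97 mm from the pivot and 50 above the bench. The lever is a level bar 12 wide, 16 high (34 to 50 above the bench) with a round end 18 across; x of this point is along the lever, outwards.
- lock (a joint): Lock lever angle, rad, clockwise seen from above positive: 0 released, 1.257 against the stop post (locked). It takes about 0.7 N near its end and stays where it is left. A steel stop post 14 across, its top 50 above the bench, stands 60 mm from the pivot at the locked end of the swing, on the far side from the finger.
- model: Foam model of a hand-held device, pale, 100 by 58, 36 high, lying loose on the plate near its centre; origin at the centre of its underside. Its top is 84 above the bench.
- sandblock: Bystander: sanding block 100 by 60 by 35 high, origin under its centre.
- blank_tall: Bystander: upright foam cylinder 32 across, 60 high, origin under its centre.
- blank_short: Bystander: upright foam cylinder 44 across, 35 high, origin under its centre.
- driver: Bystander: screwdriver 170 long lying on the bench.
- sandstick: Bystander: flat sanding stick 90 by 25 by 8.
- can: Bystander: metal can 60 across, 160 high, origin under its centre.
- pencil: Bystander: pencil 165 long lying on the bench.
There are look-alikes about, which are no part of the job. Leave any green look-alike of the part that bears scriber_tip alone. What is shaped like the model but orange is not meant.

How it is judged:
On the way, in this order (a step that is already met when the one before it is completed fails the run):
1. the pointer arm points at the scriber tip (y of pointer_tip in the frame of scriber_tip between -0.009 and 0.009 m and x of pointer_tip in the frame of scriber_tip above -0.06 m and velocity of joint pointer between -0.1 and 0.1 rad/s), for 0.2 s.
2. the lock lever is pushed against its stop (value of joint lock above 1.19 rad), for 0.2 s.
At the end, for the whole second after the job is handed in: The pointer's tip is within 9 mm sideways of the scriber's line and on its side, the lock lever is beyond 1.19 rad (stop at 1.257), and the model still lies flat within 20 mm of the plate's centre (y of pointer_tip in the frame of scriber_tip between -0.009 and 0.009 m and x of pointer_tip in the frame of scriber_tip above -0.06 m and value of joint lock above 1.19 rad and horizontal distance between model and axis below 0.02 m and angle between model's own z axis and vertical below 0.1 rad); the robot touches nothing.
It fails at once if the pointer arm is gripped between the fingers (y of the grasp point in the frame of pointer_tip between -0.008 and 0.008 m and x of the grasp point in the frame of pointer_tip between -0.075 and 0.004 m and z of the grasp point in the frame of pointer_tip below 0.012 m).
It fails at once if the lock lever is gripped between the fingers (y of the grasp point in the frame of lock_tip between -0.008 and 0.008 m and x of the grasp point in the frame of lock_tip between -0.075 and 0.004 m and z of the grasp point in the frame of lock_tip below 0.012 m).
It fails at once if the plate or a stub spoke is pushed (contact force between the fingers and pointer_c2 above 1.5 N or contact force between the fingers and pointer_c3 above 1.5 N or contact force between the fingers and pointer_c4 above 1.5 N).
It fails at once if the foam model is touched, lifted or carried (contact force between any of the arm, the fingers and model above 0.5 N or height (world z) of model above 0.058 m or horizontal distance between model and axis above 0.025 m).
It fails at once if a bystander is moved more than 20 mm (distance of any of sandblock, blank_tall, blank_short, driver, sandstick, can, pencil from where it was at the start of the episode above 0.02 m).
It also fails if it takes over 72 s, if anything falls off the work surface, if the arm or the gripper's body presses on something with over 40 N, if the wrist force passes 120 N, or if a joint passes its speed limit or range.

## Robot

A 6-joint arm with a two-finger parallel gripper is mounted at the origin on the work surface. World frame = base frame: x ahead of the robot, y to its left, z up, the work surface at z = 0. Lengths are in m, angles in rad, forces in N, time in s.
With the tool pointing down it reaches from about 0.4 to 0.825 m from the base axis. Payload 7 kg.
Tool frame: the origin (TCP) lies on the centre line of the jaws, within the pads' length; the fingertips stand 14 mm ahead of it and the grasp point (between the pads) lies 5 mm behind it; z points along the fingers, y is the line along which they close (so a half turn about z gives the same grasp; the last joint's range is limited). The gripper opens to 88 mm and grips with 3 to 60 N. Pads are 19 mm wide; open, the fingers measure 130 mm over their backs; the gripper's body (78 mm by 193 mm) begins 47 mm behind the grasp point.
Start: joints at [-0.939, 0.359, 0.012, 0, -1.224, -0.288], TCP at [0.227, -0.635, 0.241] pointing down, gripper open.
Joint ranges: [-3.07, 3.07], [-1.43, 2.12], [-1.02, 1.25], [-3.03, 1.67], [-3.05, -0], [-3.03, 3.03]. Speed limits (rad/s): [2.39, 2.39, 3.01, 3.14, 3.14, 3.14].

## Interface

Orientations are given as [roll, pitch, yaw] about the fixed x, y, z axes, in that order (R = Rz(yaw) Ry(pitch) Rx(roll)).
In Python, from station import arm gives the robot as it stands.
- The arm moves only by the tool move_arm, never from a script. Its argument "rows" is a list of rows, each an object with "translation": the shift along the tool's x, y, z in cm, a list of three; "rot": the turn, a rotation vector about the tool's x, y, z in degrees, a list of three; "hand": the closure, from 0 (fully open) to 1 (shut). A call has 1 to 8 rows; each row is the pose to reach, as a shift and turn from the pose commanded when the call began, along the tool's axes at that moment; what a row does not reach only later rows make up. A row lasts 1/12 s, in which the tool goes at most 41.7 mm and 7.16 degrees, less where a joint would pass 70% of its speed; a pose out of reach is approached as far as the arm can. A call with a gripper value outside its range is refused whole. The fingers move at their own pace and stop on an object; "squeeze" is the grip in N (left out, the last holds). Time passes only in rows, so rows that repeat a pose let the fingers close. It gives the time, the measured TCP pose, the force, the opening and the grip force at its end, in the units of the state.
- arm.get_state(): the state, without advancing time (a new reading comes with each control period).
- arm.grab_frame(name): name is "scene" or "side" or "wrist"; returns (picture, depth): 480x640x3 uint8, red, green, blue; 480x640 float32, m along the optical axis (not along the pixel's ray), 0 where there is no reading.
- arm.camera_params(name): a dict with "vfov" (degrees; the focal length in pixels is half the picture's height over the tangent of half this angle, whatever the lens; pixels are square), "cx", "cy" (the principal point, pixels), "position" and "orientation" of the camera in the world; the wrist camera has in their place "tool_from_camera" (4x4, takes a point from camera to tool coordinates, whose origin is the TCP and whose axes are the flange's). Camera axes: x right, y down, z forward; pixel columns grow to the right and rows downward; lengths in m; the calibration is good to about 2 mm. A picture is of the moment at which its call begins: read the wrist's pose just before it. camera_params takes no time and is no camera call.
- arm.job_done(): hands the job in; it is judged then, once.
Trained networks look in the newest picture that a camera, given by its name, has taken for a name from the list of things; names that differ only in an ending like _2 or _b are one class to them, and where a whole thing is asked for, a point or a joint stands for the part that bears it (a point fixed in the world has none). Each returns a list of dicts, best first, with "p" (0 to 1); they miss things now and then, are a little off and sometimes report something else, mostly with a low value. They report only what shows in the picture. A call takes as long as a camera call. They do not tell look-alikes from the thing itself.
- arm.search_frame(label, camera): "point" ([x, y, z] in m, in the coordinates of the camera as it stood for that picture, good to about 4 mm: the middle of the surface that is visible of it).
- arm.pinpoint(label, camera): "point" ([x, y, z] in m, in the coordinates of the camera as it stood for that picture, good to about 4 mm: a listed point, or the origin of a listed thing).
The state is a dict: "t": time; "q": joint angles; "qd": joint speeds; "joint_efforts": joint torques, N m; "eef_pos": TCP position; "ee_rot": TCP orientation; "force": force on the tool from outside, world axes, zero at the start; "moment": the same for the moment, N m; "width": finger opening in m; "gripper_force": force on a finger pad.
Only numpy, scipy, OpenCV 4.12 (cv2) and the standard library are available. Lean on these libraries where they do the work, as an engineer would, in place of code of your own. Each camera call takes 0.05 s, during which the arm holds its last target. There are 200 camera calls.

## Working session

There is one attempt and no reset: what is moved stays moved. The work goes in short steps, Python scripts to look and compute and a tool call to move; the robot and the scene stay as the last step left them, time stands still between calls to the robot, and variables do not carry over. Pictures are saved under pics/ and viewed, at most 11 in all, crops included, and the job is handed in when it is done.

Besides the shell and the picture viewer there is one more tool, called after ">>>" in YAML: its name, and indented under it one key for each argument. move_arm: Moves the arm, as the interface text tells. Its arguments: {"type":"object","properties":{"rows":{"type":"array","items":{"type":"object","properties":{"translation":{"type":"array","items":{"type":"number"}},"rot":{"type":"array","items":{"type":"number"}},"hand":{"type":"number"}}}},"squeeze":{"type":"number"}},"required":["rows"]}

```bash
mkdir -p pics
cat > h.py <<'E'
import numpy as np, cv2
from station import arm
from scipy.spatial.transform import Rotation as R
def cam(n):
    p=arm.camera_params(n); f=240/np.tan(np.radians(p['vfov'])/2)
    if 'position' in p:
        o=np.array(p['orientation'],float)
        M=o if o.shape==(3,3) else (R.from_euler('xyz',o).as_matrix() if o.size==3 else R.from_quat(o).as_matrix())
        T=np.eye(4);T[:3,:3]=M;T[:3,3]=p['position']
    else:
        s=arm.get_state();e=np.array(s['ee_rot'],float)
        B=np.eye(4);B[:3,:3]=e if e.shape==(3,3) else R.from_euler('xyz',e).as_matrix();B[:3,3]=s['eef_pos']
        T=B@np.array(p['tool_from_camera'])
    return T,f,p['cx'],p['cy']
def world(T,p): return (T@np.r_[p,1])[:3]
def proj(n,P,C=None):
    T,f,cx,cy=C or cam(n);q=np.linalg.inv(T)@np.r_[P,1];return q[0]/q[2]*f+cx,q[1]/q[2]*f+cy
E
python3 - <<'E'
from h import *
print(arm.camera_params('scene'));print(arm.get_state())
for n in ['scene','side']:
    C=cam(n)
    im,d=arm.grab_frame(n);cv2.imwrite(f'pics/{n}0.png',im[:,:,::-1]);np.save(f'{n}_d.npy',d);np.save(f'{n}_im.npy',im)
    for l in ['axis','pointer_tip','scriber_tip','lock_pivot','lock_tip','model','can','blank_tall']:
        print(n,l,[(np.round(world(C[0],r['point']),3).tolist(),round(r['p'],2)) for r in arm.pinpoint(l,n)[:4]])
E
```

```text
{'vfov': 50.32294415869216, 'cx': 312.47284138873573, 'cy': 232.63649867513234, 'position': array([1.42083312, 0.05858063, 0.72840944]), 'orientation': array([-2.16082416, -0.02015751,  1.57628353])}
{'t': 0.0, 'q': array([-9.38919976e-01,  3.59370012e-01,  1.10307639e-02, -3.36641991e-04,
       -1.22410879e+00, -2.88072321e-01]), 'qd': array([ 0.00048294, -0.00067763, -0.00085405,  0.00086722, -0.00184128,
        0.00017661]), 'joint_efforts': array([ 1.57056500e-03, -5.82719922e+01,  2.93049037e+01,  6.99721187e+00,
        6.69759684e-03, -1.57079594e-04]), 'eef_pos': array([ 0.22730933, -0.63506146,  0.2396238 ]), 'ee_rot': array([ 3.13991909e+00, -1.65878696e-04, -2.79790313e+00]), 'force': array([-0.69803501, -0.35442863, -0.59448069]), 'moment': array([ 0.00590378,  0.02719342, -0.02444731]), 'gripper_force': 0.0, 'width': 0.08783497513405361}
scene axis [([0.61, -0.085, 0.051], 0.74)]
scene pointer_tip [([0.577, 0.049, 0.055], 0.9)]
scene scriber_tip [([0.29, -0.257, 0.042], 0.94), ([0.233, 0.171, 0.041], 0.87), ([0.76, -0.114, 0.04], 0.68)]
scene lock_pivot []
scene lock_tip [([0.494, 0.195, 0.05], 0.68)]
scene model [([0.389, 0.556, 0.002], 0.73), ([0.61, -0.084, 0.052], 0.67), ([0.699, -0.289, -0.002], 0.59)]
scene can [([0.389, 0.557, 0.002], 0.74), ([0.609, -0.086, 0.051], 0.3)]
scene blank_tall [([0.401, -0.049, 0.005], 0.69)]
side axis [([0.611, -0.084, 0.049], 0.69), ([0.316, 0.342, 0.002], 0.62), ([0.616, 0.433, -0.001], 0.32)]
side pointer_tip [([0.582, 0.048, 0.047], 0.85), ([0.667, 0.194, 0.0], 0.24)]
side scriber_tip [([0.286, -0.26, 0.04], 0.92), ([0.761, -0.11, 0.044], 0.66), ([0.239, 0.17, 0.042], 0.65)]
side lock_pivot [([0.517, 0.101, 0.053], 0.84)]
side lock_tip [([0.495, 0.195, 0.052], 0.51), ([0.606, -0.085, 0.047], 0.17)]
side model [([0.609, -0.082, 0.048], 0.62), ([0.706, -0.281, -0.001], 0.59)]
side can [([0.392, 0.553, 0.0], 0.61)]
side blank_tall [([0.401, -0.049, 0.004], 0.78)]
```

View pics/scene0.png

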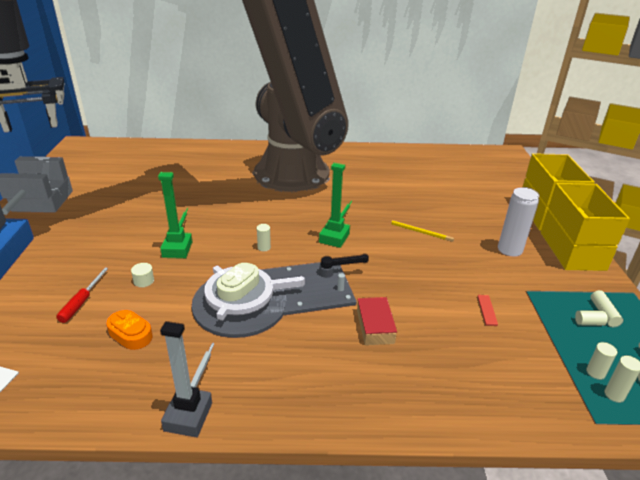

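View pics/side0.png

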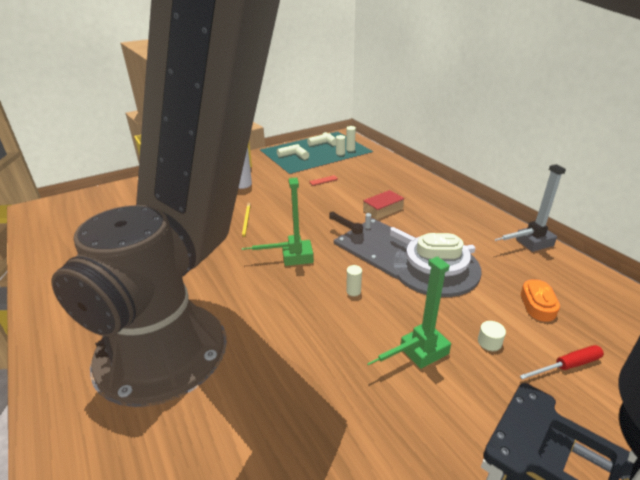

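Run:
```python
from h import *
H=np.zeros((500,400,3),np.uint8)  # x 0.2..1.0 -> rows, y -0.4..0.6 -> cols, 2mm
H=np.zeros((400,500,3),np.uint8);Z=np.zeros((400,500))
for n in ['scene','side']:
    T,f,cx,cy=cam(n);d=np.load(n+'_d.npy');im=np.load(n+'_im.npy')
    v,u=np.mgrid[:480,:640];P=np.stack([(u-cx)/f*d,(v-cy)/f*d,d],-1)[d>0]@T[:3,:3].T+T[:3,3];c=im[d>0]
    m=(P[:,2]<.23)&(P[:,2]>-.02);P=P[m];c=c[m];o=np.argsort(P[:,2]);P=P[o];c=c[o]
    r=((P[:,0]-.2)/.002).astype(int);k=((P[:,1]+.4)/.002).astype(int)
    g=(r>=0)&(r<400)&(k>=0)&(k<500)
    for a,b,z,cc in zip(r[g],k[g],P[g,2],c[g]):
        if z>=Z[a,b]-.003: Z[a,b]=max(z,Z[a,b]);H[a,b]=cc
def px(p): return int((p[1]+.4)/.002),int((p[0]-.2)/.002)
H=H[:,:,::-1].copy()
V=np.clip(Z/.2*255,0,255).astype(np.uint8);V=cv2.applyColorMap(V,cv2.COLORMAP_JET);V[Z<.006]=0
for W in (H,V):
    for p in [(.61,-.085),(.579,.0485),(.7605,-.112),(.517,.101),(.4945,.195)]: cv2.circle(W,px(p),2,(255,0,255),-1)
    for i in range(1,8):cv2.putText(W,f'{.2+.1*i:.1f}',(0,50*i),0,.35,(255,255,255))
    for i in range(0,10):cv2.putText(W,f'{-.4+.1*i:.1f}',(50*i,395),0,.35,(255,255,255))
cv2.imwrite('pics/top.png',cv2.resize(np.hstack([H,V]),(800,320)) if 0 else np.vstack([H[60:340],V[60:340]]))
for n in ['scene','side']:
    C=cam(n)
    for l in ['sandblock','blank_tall','lock_pivot','lock_tip','scriber_tip','pointer_tip']:
        print(n,l,[(np.round(world(C[0],r['point']),3).tolist(),round(r['p'],2)) for r in arm.pinpoint(l,n)[:4]])
```

```text
scene sandblock [([0.668, 0.194, 0.002], 0.61)]
scene blank_tall [([0.401, -0.049, 0.005], 0.69)]
scene lock_pivot []
scene lock_tip [([0.494, 0.195, 0.05], 0.68)]
scene scriber_tip [([0.29, -0.257, 0.042], 0.94), ([0.233, 0.171, 0.041], 0.87), ([0.76, -0.114, 0.04], 0.68)]
scene pointer_tip [([0.577, 0.049, 0.055], 0.9)]
side sandblock [([0.67, 0.197, 0.001], 0.88), ([0.595, -0.411, 0.001], 0.48)]
side blank_tall [([0.401, -0.049, 0.004], 0.78)]
side lock_pivot [([0.517, 0.101, 0.053], 0.84)]
side lock_tip [([0.495, 0.195, 0.052], 0.51), ([0.606, -0.085, 0.047], 0.17)]
side scriber_tip [([0.286, -0.26, 0.04], 0.92), ([0.761, -0.11, 0.044], 0.66), ([0.239, 0.17, 0.042], 0.65)]
side pointer_tip [([0.582, 0.048, 0.047], 0.85), ([0.667, 0.194, 0.0], 0.24)]
```

View pics/top.png

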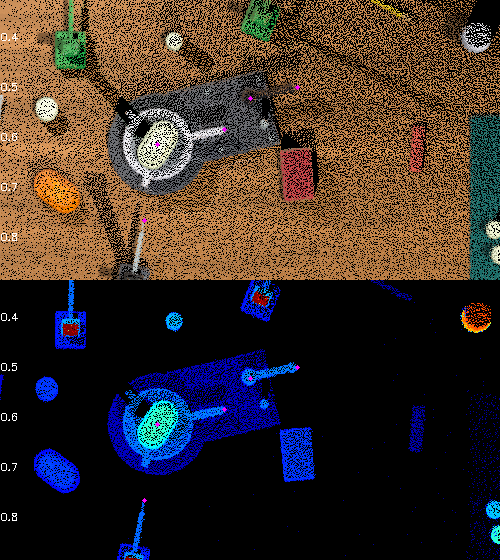

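```bash
cat >> h.py <<'E'
D=np.degrees
def down(x,y,z,yaw): return np.array([x,y,z]),R.from_euler('xyz',[np.pi,0,np.radians(yaw)])
def rows(start,wps):
    "start: (x,y,z,yaw) or None=measured; wps list (x,y,z,yaw)"
    if start is None:
        s=arm.get_state();p=np.array(s['eef_pos']);q=R.from_euler('xyz',s['ee_rot'])
    else: p,q=down(*start)
    for w in wps:
        P,Q=down(*w);t=q.inv().apply(P-p)*100;r=D((q.inv()*Q).as_rotvec())
        print('{"translation":[%.1f,%.1f,%.1f],"rot":[%.1f,%.1f,%.1f],"hand":1},'%(*t,*r))
A=np.array([.61,-.085])
def ptr(phi,r=.118,z=.052,): # finger at polar angle phi about axis, y tangential
    a=np.radians(phi);return (A[0]+r*np.cos(a),A[1]+r*np.sin(a),z,phi-180)
E
python3 - <<'E'
from h import *
rows(None,[(.227,-.635,.285,-160.3),(.30,-.5,.285,-130),(.54,.01,.285,-55)])
E
```

```text
{"translation":[0.0,0.1,-4.4],"rot":[-0.0,0.0,-0.0],"hand":1},
{"translation":[-11.4,10.3,-4.4],"rot":[-0.0,0.0,-30.3],"hand":1},
{"translation":[-51.2,50.2,-4.4],"rot":[-0.0,0.0,-105.3],"hand":1},
```

>>> move_arm:
  rows:
    - {"translation":[0,0,-2.2],"rot":[0,0,0],"hand":1}
    - {"translation":[0,0,-4.4],"rot":[0,0,0],"hand":1}
    - {"translation":[-2.5,2.5,-4.4],"rot":[0,0,-6],"hand":1}
    - {"translation":[-5,5,-4.4],"rot":[0,0,-12],"hand":1}
    - {"translation":[-8,8,-4.4],"rot":[0,0,-18],"hand":1}
    - {"translation":[-11,11,-4.4],"rot":[0,0,-24],"hand":1}
    - {"translation":[-14,13.5,-4.4],"rot":[0,0,-30],"hand":1}
    - {"translation":[-17,16.5,-4.4],"rot":[0,0,-36],"hand":1}

```text
t: 2.17
eef_pos: [0.3322, -0.4221, 0.2847]
ee_rot: [-3.141, -0.0, -2.165]
force: [0.9, 0.7, 0.9]
width: 0.0401
gripper_force: 0.0
```

Run:
```python
from h import *
rows(None,[(.54,.01,.285,-55)])
s=arm.get_state();print(s['eef_pos'],D(s['ee_rot']),s['width'],D(s['q']))
```

```text
{"translation":[-47.4,7.0,-0.0],"rot":[-0.0,-0.0,-69.0],"hand":1},
[ 0.3322051  -0.42205324  0.28471424] [-1.79963241e+02 -4.74318108e-03 -1.24023739e+02] 0.04007403879154423 [-3.08663239e+01  5.93923710e+00 -1.27349327e+01  7.13785191e-03
 -7.12893888e+01 -3.15970084e+00]
```

>>> move_arm:
  rows:
    - {"translation":[-4,0.6,0],"rot":[0,0,-6],"hand":1}
    - {"translation":[-8,1.2,0],"rot":[0,0,-12],"hand":1}
    - {"translation":[-12,1.8,0],"rot":[0,0,-18],"hand":1}
    - {"translation":[-16,2.4,0],"rot":[0,0,-24],"hand":1}
    - {"translation":[-20,3,0],"rot":[0,0,-30],"hand":1}
    - {"translation":[-24,3.5,0],"rot":[0,0,-36],"hand":1}
    - {"translation":[-28,4.1,0],"rot":[0,0,-42],"hand":1}
    - {"translation":[-32,4.7,0],"rot":[0,0,-48],"hand":1}

```text
t: 2.83
eef_pos: [0.4736, -0.1307, 0.2851]
ee_rot: [-3.14, -0.0, -1.326]
force: [1.3, -0.8, 1.0]
width: 0.0001
gripper_force: 0.0
```

Run:
```python
from h import *
print(ptr(128))
rows(None,[ptr(128,z=.285),ptr(128,z=.12)])
s=arm.get_state();print(s['eef_pos'],D(s['ee_rot']),s['width'])
```

```text
(np.float64(0.5373519459115723), np.float64(0.007985268925593189), 0.052, -52)
{"translation":[-11.9,-9.5,0.0],"rot":[-0.1,-0.0,-24.0],"hand":1},
{"translation":[-11.9,-9.5,16.5],"rot":[-0.1,-0.0,-24.0],"hand":1},
[ 0.47355439 -0.13070684  0.28507746] [-1.79934519e+02 -1.10772210e-02 -7.59923865e+01] 0.0001291265516408927
```

>>> move_arm:
  rows:
    - {"translation":[-3,-2.4,0],"rot":[0,0,-6],"hand":1}
    - {"translation":[-6,-4.8,0],"rot":[0,0,-12],"hand":1}
    - {"translation":[-9,-7.2,0],"rot":[0,0,-18],"hand":1}
    - {"translation":[-11.9,-9.5,0],"rot":[0,0,-24],"hand":1}
    - {"translation":[-11.9,-9.5,0],"rot":[0,0,-24],"hand":1}
    - {"translation":[-11.9,-9.5,0],"rot":[0,0,-24],"hand":1}

```text
t: 3.33
eef_pos: [0.5377, 0.0072, 0.2841]
ee_rot: [3.141, 0.0, -0.91]
force: [-0.2, -0.3, -0.2]
width: 0.001
gripper_force: 0.0
```

Run:
```python
from h import *
C=cam('wrist');im,d=arm.grab_frame('wrist');cv2.imwrite('pics/w1.png',im[:,:,::-1])
for l in ['axis','pointer_tip','scriber_tip','lock_pivot','lock_tip','model']:
    print(l,[(np.round(world(C[0],r['point']),3).tolist(),round(r['p'],2)) for r in arm.pinpoint(l,'wrist')[:3]])
rows(None,[ptr(128,z=.12),ptr(128)])
s=arm.get_state();print(s['eef_pos'],D(s['ee_rot']),s['force'])
```

```text
axis []
pointer_tip [([0.672, 0.195, -0.001], 0.23)]
scriber_tip []
lock_pivot [([0.615, 0.432, -0.002], 0.57), ([0.514, 0.092, 0.049], 0.56)]
lock_tip []
model [([0.612, -0.085, 0.048], 0.68)]
{"translation":[-0.3,-0.2,16.5],"rot":[-0.0,-0.0,-0.4],"hand":1},
{"translation":[-0.3,-0.2,23.3],"rot":[-0.0,-0.0,-0.4],"hand":1},
[0.53698927 0.00450683 0.28488349] [-1.79969260e+02 -1.07362272e-02 -5.23945309e+01] [0.6732919  0.34621712 0.8452547 ]
```

View pics/w1.png

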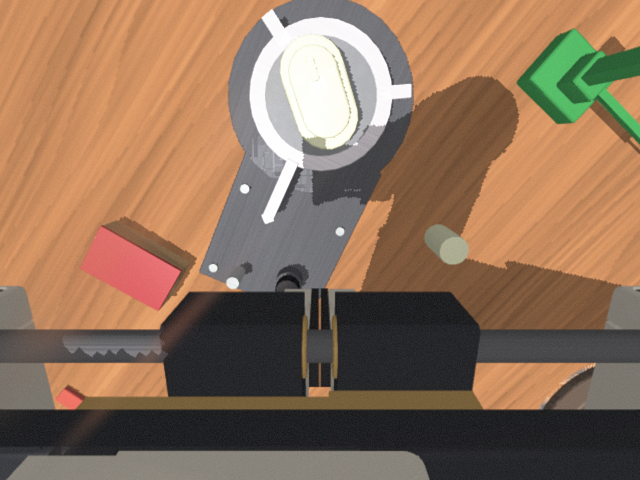

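>>> move_arm:
  rows:
    - {"translation":[-0.3,-0.2,4],"rot":[0,0,0],"hand":1}
    - {"translation":[-0.3,-0.2,8],"rot":[0,0,0],"hand":1}
    - {"translation":[-0.3,-0.2,12],"rot":[0,0,0],"hand":1}
    - {"translation":[-0.3,-0.2,16],"rot":[0,0,0],"hand":1}
    - {"translation":[-0.3,-0.2,19],"rot":[0,0,0],"hand":1}
    - {"translation":[-0.3,-0.2,21.5],"rot":[0,0,0],"hand":1}
    - {"translation":[-0.3,-0.2,23.3],"rot":[0,0,0],"hand":1}
    - {"translation":[-0.3,-0.2,23.3],"rot":[0,0,0],"hand":1}

```text
t: 4.35
eef_pos: [0.5344, 0.0076, 0.0481]
ee_rot: [3.136, 0.002, -0.915]
force: [-0.9, 0.0, 0.0]
width: 0.0007
gripper_force: 0.0
```

Run:
```python
from h import *
# refine from w1: pose at that picture
s=arm.get_state();print(s['eef_pos'],D(s['ee_rot']),s['force'])
p=arm.camera_params('wrist');f=240/np.tan(np.radians(p['vfov'])/2)
B=np.eye(4);B[:3,:3]=R.from_euler('xyz',[np.pi,0,np.radians(-52.39)]).as_matrix();B[:3,3]=[.537,.0045,.2849]
T=B@np.array(p['tool_from_camera'])
for u,v,z in [(321,93,.048),(267,222,.05)]:
    r=T[:3,:3]@np.array([(u-p['cx'])/f,(v-p['cy'])/f,1]);print(T[:3,3]+r*(z-T[2,3])/r[2])
C=cam('scene');im,d=arm.grab_frame('scene');cv2.imwrite('pics/s2.png',cv2.resize(im[180:400,130:430,::-1],None,fx=2.6,fy=2.6))
rows(None,[ptr(a) for a in (124,120,116,112,108,104,100,96)])
```

```text
[0.53441497 0.00760463 0.04805625] [ 1.79659392e+02  1.31701889e-01 -5.24117895e+01] [-8.67482916e-01  7.86400632e-03  2.28275953e-04]
[ 0.61051144 -0.09349953  0.048     ]
[0.57800086 0.04314882 0.05      ]
{"translation":[0.1,-0.9,-0.2],"rot":[0.2,0.1,3.6],"hand":1},
{"translation":[0.2,-1.8,-0.2],"rot":[0.2,0.0,7.6],"hand":1},
{"translation":[0.3,-2.6,-0.2],"rot":[0.2,0.0,11.6],"hand":1},
{"translation":[0.5,-3.4,-0.2],"rot":[0.2,0.0,15.6],"hand":1},
{"translation":[0.8,-4.2,-0.2],"rot":[0.2,0.0,19.6],"hand":1},
{"translation":[1.1,-4.9,-0.2],"rot":[0.2,0.0,23.6],"hand":1},
{"translation":[1.4,-5.7,-0.2],"rot":[0.2,0.0,27.6],"hand":1},
{"translation":[1.9,-6.4,-0.2],"rot":[0.2,0.0,31.6],"hand":1},
```

View pics/s2.png

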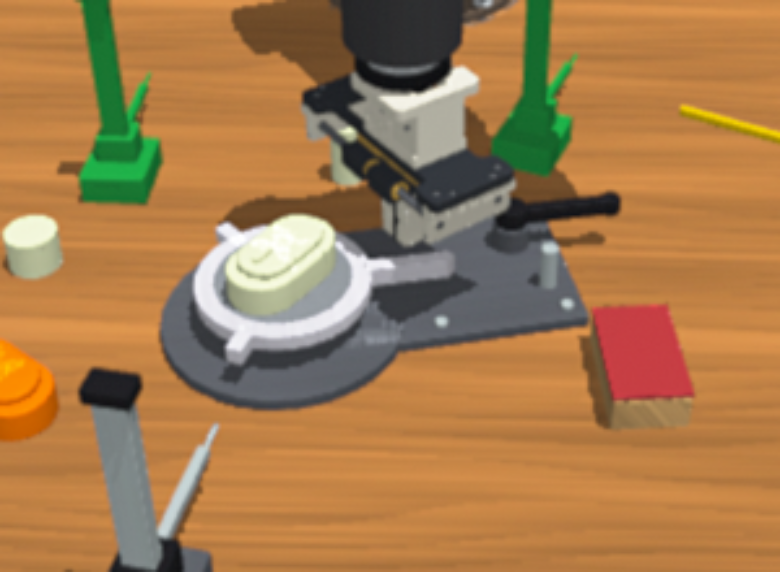

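>>> move_arm:
  rows:
    - {"translation":[0.1,-0.9,0],"rot":[0,0,4],"hand":1}
    - {"translation":[0.2,-1.8,0],"rot":[0,0,8],"hand":1}
    - {"translation":[0.3,-2.6,0],"rot":[0,0,12],"hand":1}
    - {"translation":[0.5,-3.4,0],"rot":[0,0,16],"hand":1}
    - {"translation":[0.8,-4.2,0],"rot":[0,0,20],"hand":1}
    - {"translation":[1.1,-4.9,0],"rot":[0,0,24],"hand":1}
    - {"translation":[1.4,-5.7,0],"rot":[0,0,28],"hand":1}
    - {"translation":[1.9,-6.4,0],"rot":[0,0,32],"hand":1}

```text
t: 5.07
eef_pos: [0.6004, 0.0333, 0.0539]
ee_rot: [-3.139, 0.001, -1.475]
force: [-0.4, 0.3, 0.1]
width: 0.0004
gripper_force: 0.4
```

```bash
cat >> h.py <<'E'
def look(ls,cams=('scene','side')):
    for n in cams:
        C=cam(n);im,d=arm.grab_frame(n)
        for l in ls: print(n,l,[(np.round(world(C[0],r['point']),3).tolist(),round(r['p'],2)) for r in arm.pinpoint(l,n)[:3]])
    s=arm.get_state();p=s['eef_pos'];print(s['t'],p,D(s['ee_rot']),s['force'],'phi',D(np.arctan2(p[1]-A[1],p[0]-A[0])),'r',np.hypot(*(p[:2]-A)))
    return im
E
python3 - <<'E'
from h import *
look(['pointer_tip','model'])
rows(None,[ptr(a) for a in (92,88,84,80,76,72,68,64)])
E
```

```text
scene pointer_tip [([0.625, 0.052, 0.053], 0.89), ([0.61, -0.083, 0.052], 0.35)]
scene model [([0.603, -0.085, 0.054], 0.84), ([0.701, -0.288, -0.002], 0.72)]
side pointer_tip [([0.634, 0.049, 0.047], 0.59)]
side model [([0.608, -0.084, 0.047], 0.9), ([0.704, -0.283, -0.0], 0.65)]
5.3667 [0.59908783 0.03298186 0.0523835 ] [-1.79950273e+02  1.64894542e-02 -8.42120023e+01] [-0.15179416 -0.2247374  -0.92723857] phi 95.284266176211 r 0.11848542306264523
{"translation":[0.1,-0.7,0.0],"rot":[-0.0,0.0,3.8],"hand":1},
{"translation":[0.2,-1.5,0.0],"rot":[-0.0,0.0,7.8],"hand":1},
{"translation":[0.3,-2.3,0.0],"rot":[-0.0,0.0,11.8],"hand":1},
{"translation":[0.5,-3.1,0.0],"rot":[-0.0,0.0,15.8],"hand":1},
{"translation":[0.7,-3.9,0.0],"rot":[-0.0,0.0,19.8],"hand":1},
{"translation":[1.1,-4.7,0.0],"rot":[-0.0,0.0,23.8],"hand":1},
{"translation":[1.4,-5.4,0.0],"rot":[-0.0,0.0,27.8],"hand":1},
{"translation":[1.8,-6.1,0.0],"rot":[-0.0,0.0,31.8],"hand":1},
```

>>> move_arm:
  rows:
    - {"translation":[0.1,-0.8,0],"rot":[0,0,4],"hand":1}
    - {"translation":[0.2,-1.6,0],"rot":[0,0,8],"hand":1}
    - {"translation":[0.3,-2.4,0],"rot":[0,0,12],"hand":1}
    - {"translation":[0.5,-3.2,0],"rot":[0,0,16],"hand":1}
    - {"translation":[0.7,-4,0],"rot":[0,0,20],"hand":1}
    - {"translation":[1.1,-4.8,0],"rot":[0,0,24],"hand":1}
    - {"translation":[1.4,-5.5,0],"rot":[0,0,28],"hand":1}
    - {"translation":[1.8,-6.2,0],"rot":[0,0,32],"hand":1}

```text
t: 6.03
eef_pos: [0.6624, 0.0212, 0.0518]
ee_rot: [3.141, -0.0, -2.032]
force: [-1.4, -0.2, -0.8]
width: 0.0006
gripper_force: 0.3
```

Run:
```python
from h import *
look(['pointer_tip','model'])
rows(None,[ptr(a) for a in (60,56,52,48,44,40,36,32)])
```

```text
scene pointer_tip [([0.696, 0.022, 0.054], 0.64)]
scene model [([0.605, -0.084, 0.05], 0.75), ([0.702, -0.291, -0.001], 0.74), ([0.694, 0.022, 0.051], 0.23)]
side pointer_tip [([0.697, 0.021, 0.05], 0.92), ([0.67, 0.194, -0.003], 0.64)]
side model [([0.608, -0.083, 0.047], 0.79), ([0.703, -0.283, 0.001], 0.64)]
6.3333 [0.66216324 0.02146126 0.0516793 ] [ 1.79990613e+02 -1.73499367e-03 -1.16169739e+02] [0.23618143 0.19154582 0.33146194] phi 63.896353326821334 r 0.1185537993785085
{"translation":[0.1,-0.8,-0.0],"rot":[0.0,-0.0,3.8],"hand":1},
{"translation":[0.2,-1.6,-0.0],"rot":[0.0,-0.0,7.8],"hand":1},
{"translation":[0.3,-2.4,-0.0],"rot":[0.0,-0.0,11.8],"hand":1},
{"translation":[0.5,-3.2,-0.0],"rot":[0.0,-0.0,15.8],"hand":1},
{"translation":[0.8,-4.0,-0.0],"rot":[0.0,-0.0,19.8],"hand":1},
{"translation":[1.1,-4.8,-0.0],"rot":[0.0,-0.0,23.8],"hand":1},
{"translation":[1.4,-5.5,-0.0],"rot":[0.0,-0.0,27.8],"hand":1},
{"translation":[1.8,-6.2,-0.0],"rot":[0.0,-0.0,31.8],"hand":1},
```

>>> move_arm:
  rows:
    - {"translation":[0.1,-0.8,0],"rot":[0,0,4],"hand":1}
    - {"translation":[0.2,-1.6,0],"rot":[0,0,8],"hand":1}
    - {"translation":[0.3,-2.4,0],"rot":[0,0,12],"hand":1}
    - {"translation":[0.5,-3.2,0],"rot":[0,0,16],"hand":1}
    - {"translation":[0.8,-4,0],"rot":[0,0,20],"hand":1}
    - {"translation":[1.1,-4.8,0],"rot":[0,0,24],"hand":1}
    - {"translation":[1.4,-5.5,0],"rot":[0,0,28],"hand":1}
    - {"translation":[1.8,-6.2,0],"rot":[0,0,32],"hand":1}

```text
t: 7.0
eef_pos: [0.71, -0.0221, 0.0516]
ee_rot: [3.141, -0.0, -2.59]
force: [-0.9, 0.3, -0.3]
width: 0.0005
gripper_force: 0.3
```

Run:
```python
from h import *
look(['pointer_tip','model'])
rows(None,[ptr(a) for a in (29,26,23,20,17,14,12,10)])
```

```text
scene pointer_tip [([0.737, -0.037, 0.049], 0.87)]
scene model [([0.606, -0.084, 0.05], 0.73), ([0.7, -0.291, -0.002], 0.61)]
side pointer_tip [([0.741, -0.043, 0.046], 0.63)]
side model [([0.702, -0.283, 0.0], 0.77), ([0.606, -0.085, 0.047], 0.62)]
7.3 [ 0.70998555 -0.02179515  0.0516999 ] [ 1.79996749e+02  4.83011831e-03 -1.48147493e+02] [-0.81510842 -0.47263221  0.06156282] phi 32.298610586027664 r 0.1182876300328328
{"translation":[0.0,-0.7,-0.0],"rot":[0.0,0.0,2.9],"hand":1},
{"translation":[0.1,-1.3,-0.0],"rot":[0.0,0.0,5.9],"hand":1},
{"translation":[0.2,-1.9,-0.0],"rot":[0.0,0.0,8.9],"hand":1},
{"translation":[0.3,-2.5,-0.0],"rot":[0.0,0.0,11.9],"hand":1},
{"translation":[0.4,-3.1,-0.0],"rot":[0.0,0.0,14.9],"hand":1},
{"translation":[0.6,-3.7,-0.0],"rot":[0.0,0.0,17.9],"hand":1},
{"translation":[0.7,-4.1,-0.0],"rot":[0.0,0.0,19.9],"hand":1},
{"translation":[0.9,-4.5,-0.0],"rot":[0.0,0.0,21.9],"hand":1},
```

>>> move_arm:
  rows:
    - {"translation":[0,-0.7,0],"rot":[0,0,3],"hand":1}
    - {"translation":[0.1,-1.3,0],"rot":[0,0,6],"hand":1}
    - {"translation":[0.2,-1.9,0],"rot":[0,0,9],"hand":1}
    - {"translation":[0.3,-2.5,0],"rot":[0,0,12],"hand":1}
    - {"translation":[0.4,-3.1,0],"rot":[0,0,15],"hand":1}
    - {"translation":[0.6,-3.7,0],"rot":[0,0,18],"hand":1}
    - {"translation":[0.7,-4.1,0],"rot":[0,0,20],"hand":1}
    - {"translation":[0.9,-4.5,0],"rot":[0,0,22],"hand":1}

```text
t: 7.97
eef_pos: [0.7263, -0.0648, 0.0517]
ee_rot: [3.141, 0.0, -2.972]
force: [-0.1, 1.1, -0.9]
width: 0.0002
gripper_force: 0.3
```

Run:
```python
from h import *
look(['pointer_tip','model','scriber_tip','axis'])
rows(None,[ptr(a) for a in (8,6,4,3)])
im,d=arm.grab_frame('scene');cv2.imwrite('pics/s3.png',cv2.resize(im[230:430,130:330,::-1],None,fx=3,fy=3,interpolation=cv2.INTER_CUBIC))
```

```text
scene pointer_tip [([0.746, -0.091, 0.05], 0.88), ([0.388, 0.559, 0.004], 0.49)]
scene model [([0.7, -0.29, -0.001], 0.67), ([0.606, -0.086, 0.05], 0.59)]
scene scriber_tip [([0.233, 0.17, 0.039], 0.96), ([0.288, -0.257, 0.042], 0.67), ([0.758, -0.115, 0.04], 0.56)]
scene axis []
side pointer_tip [([0.517, 0.1, 0.049], 0.24)]
side model [([0.706, -0.287, -0.001], 0.91), ([0.616, 0.431, -0.001], 0.7)]
side scriber_tip [([0.237, 0.175, 0.044], 0.9), ([0.286, -0.261, 0.043], 0.71), ([0.763, -0.109, 0.046], 0.56)]
side axis []
8.4667 [ 0.72630984 -0.06497976  0.05160698] [ 1.79999502e+02  3.94573540e-03 -1.70255689e+02] [-0.01165259  0.05300439  0.4455031 ] phi 9.766531218769922 r 0.11802029433513422
{"translation":[0.0,-0.4,-0.0],"rot":[0.0,0.0,1.7],"hand":1},
{"translation":[0.0,-0.8,-0.0],"rot":[0.0,0.0,3.7],"hand":1},
{"translation":[0.1,-1.2,-0.0],"rot":[0.0,0.0,5.7],"hand":1},
{"translation":[0.1,-1.4,-0.0],"rot":[0.0,0.0,6.7],"hand":1},
```

View pics/s3.png

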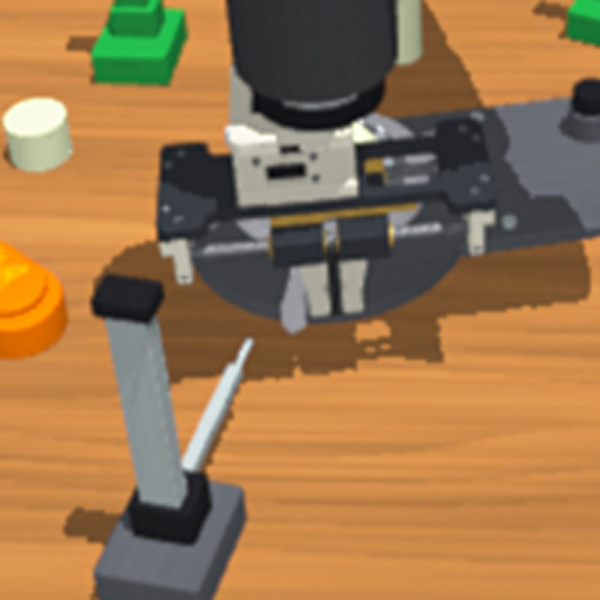

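>>> move_arm:
  rows:
    - {"translation":[0,-0.4,0],"rot":[0,0,2],"hand":1}
    - {"translation":[0,-0.8,0],"rot":[0,0,4],"hand":1}
    - {"translation":[0.1,-1.1,0],"rot":[0,0,5.5],"hand":1}
    - {"translation":[0.1,-1.3,0],"rot":[0,0,6.5],"hand":1}
    - {"translation":[0.1,-1.3,0],"rot":[0,0,6.5],"hand":1}
    - {"translation":[0.1,-1.3,0],"rot":[0,0,6.5],"hand":1}
    - {"translation":[0.1,-1.3,0],"rot":[0,0,6.5],"hand":1}

```text
t: 9.1
eef_pos: [0.7275, -0.0782, 0.0515]
ee_rot: [-3.142, -0.0, -3.085]
force: [0.5, 0.3, -0.1]
width: 0.0004
gripper_force: 0.0
```

Run:
```python
from h import *
im=look(['pointer_tip','scriber_tip'],('side','scene'))
C=cam('scene')
for P in [(.61,-.085,.048),(.61+.138*np.cos(np.radians(-10.4)),-.085+.138*np.sin(np.radians(-10.4)),.05),(.7595,-.1125,.041)]: print(proj('scene',P,C))
cv2.imwrite('pics/s4.png',cv2.resize(im[310:430,150:270,::-1],None,fx=5,fy=5,interpolation=cv2.INTER_CUBIC))
```

```text
side pointer_tip [([0.748, -0.106, 0.047], 0.56)]
side scriber_tip [([0.762, -0.107, 0.044], 0.98), ([0.29, -0.259, 0.047], 0.88), ([0.24, 0.172, 0.041], 0.58)]
scene pointer_tip [([0.744, -0.106, 0.051], 0.92)]
scene scriber_tip [([0.288, -0.257, 0.041], 0.98), ([0.233, 0.167, 0.04], 0.96), ([0.76, -0.117, 0.04], 0.92)]
9.4 [ 0.7275133  -0.07813068  0.05158734] [-1.79999983e+02 -6.40837141e-04 -1.76785237e+02] [-0.24359787  0.7377943   0.99598837] phi 3.345454985965877 r 0.11771390030051504
(np.float64(238.2078912126982), np.float64(286.75407146459605))
(np.float64(215.20847425854043), np.float64(333.3260457375458))
(np.float64(212.9729040488973), np.float64(342.3035174271476))
```

View pics/s4.png

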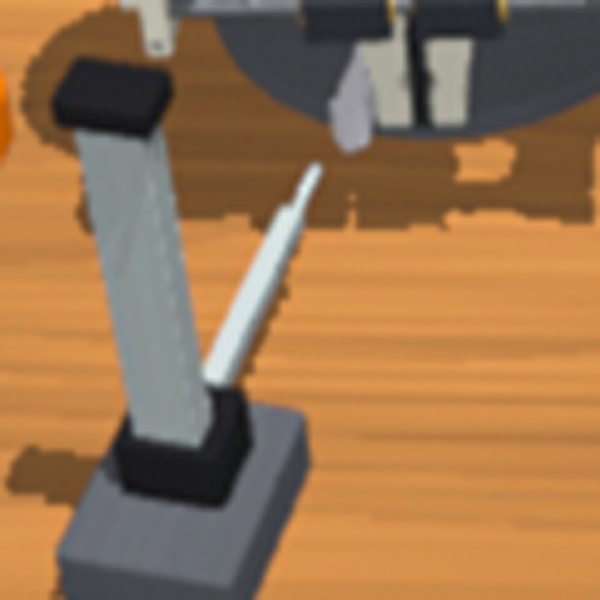

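Run:
```python
from h import *
T,f,cx,cy=cam('scene')
def wz(u,v,z):
    r=T[:3,:3]@np.array([(u-cx)/f,(v-cy)/f,1]);return T[:3,3]+r*(z-T[2,3])/r[2]
c=lambda a,b:(150+a/5-.4,310+b/5-.4)
a=wz(*c(317,165),.041);b=wz(*c(258,290),.041);print(a,b,D(np.arctan2(*(b-a)[1::-1])))
for z in(.05,.032):
  for ang in(-7,-8.5,-10.4): 
    t=np.radians(ang);u,v=proj('scene',(A[0]+.138*np.cos(t),A[1]+.138*np.sin(t),z));print(z,ang,(u-150+.4)*5,(v-310+.4)*5)
print(wz(*c(346,140),.05))
```

```text
[ 0.76023047 -0.11232863  0.041     ] [ 0.81914432 -0.12281385  0.041     ] -10.091577672917586
0.05 -7 349.59569389255773 121.47173685092139
0.05 -8.5 340.0309906278315 120.33332859412906
0.05 -10.4 328.0423712927022 118.63022868772913
0.032 -7 353.5340771825304 156.48321794129015
0.032 -8.5 344.06895442931557 155.34275932420638
0.032 -10.4 332.20452551793085 153.63569756871055
[ 0.75630818 -0.10166226  0.05      ]
```

>>> move_arm:
  rows:
    - {"translation":[0,-0.2,0],"rot":[0,0,1],"hand":1}
    - {"translation":[0,-0.45,0],"rot":[0,0,2],"hand":1}
    - {"translation":[0,-0.45,0],"rot":[0,0,2],"hand":1}
    - {"translation":[0,-0.45,0],"rot":[0,0,2],"hand":1}
    - {"translation":[0,-0.45,0],"rot":[0,0,2],"hand":1}

```text
t: 9.82
eef_pos: [0.7278, -0.0829, 0.0516]
ee_rot: [-3.142, -0.0, -3.121]
force: [-0.5, 0.2, 0.1]
width: 0.0002
gripper_force: 0.0
```

Run:
```python
from h import *
im=look(['pointer_tip','scriber_tip'],('side','scene'))
cv2.imwrite('pics/s5.png',cv2.resize(im[310:370,180:260,::-1],None,fx=8,fy=8,interpolation=cv2.INTER_CUBIC))
for z in(.05,.032):
  for ang in(-7,-8.5,-10.4): 
    t=np.radians(ang);u,v=proj('scene',(A[0]+.138*np.cos(t),A[1]+.138*np.sin(t),z));print(z,ang,(u-180+.4)*8,(v-310+.4)*8)
```

```text
side pointer_tip [([0.748, -0.112, 0.05], 0.82)]
side scriber_tip [([0.763, -0.11, 0.045], 0.72), ([0.289, -0.26, 0.042], 0.58), ([0.237, 0.171, 0.046], 0.57)]
scene pointer_tip [([0.743, -0.112, 0.052], 0.58)]
scene scriber_tip [([0.289, -0.257, 0.042], 0.93), ([0.515, 0.098, 0.05], 0.63), ([0.759, -0.118, 0.039], 0.6)]
10.1167 [ 0.72776254 -0.08272639  0.05156976] [-1.79998175e+02 -1.60214441e-03 -1.78795554e+02] [-0.34033907 -0.04787373  0.6880123 ] phi 1.106057315719338 r 0.11778448998661208
0.05 -7 319.35311022809236 194.3547789614742
0.05 -8.5 304.04958500453034 192.53332575060648
0.05 -10.4 284.86779406832346 189.8083659003666
0.032 -7 325.65452349204855 250.37314870606423
0.032 -8.5 310.51032708690485 248.5484149187302
0.032 -10.4 291.52724082868934 245.81711610993688
```

View pics/s5.png

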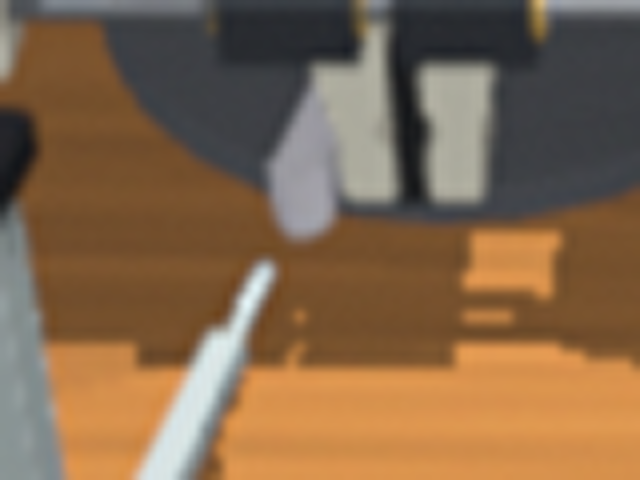

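>>> move_arm:
  rows:
    - {"translation":[0,1,0],"rot":[0,0,0],"hand":1}
    - {"translation":[0,2,0],"rot":[0,0,0],"hand":1}
    - {"translation":[0,3,-1],"rot":[0,0,0],"hand":1}
    - {"translation":[0,3,-5],"rot":[0,0,0],"hand":1}
    - {"translation":[0,3,-9],"rot":[0,0,0],"hand":1}
    - {"translation":[0,3,-13],"rot":[0,0,0],"hand":1}
    - {"translation":[0,3,-17],"rot":[0,0,0],"hand":1}
    - {"translation":[0,3,-21],"rot":[0,0,0],"hand":1}

```text
t: 10.78
eef_pos: [0.7268, -0.0515, 0.2648]
ee_rot: [3.142, 0.001, -3.12]
force: [1.3, 0.4, -0.3]
width: 0.0006
gripper_force: 0.0
```

```bash
cat >> h.py <<'E'
PV=np.array([.517,.1005])
def lk(psi,off,r=.085,z=.050,lag=0):
    a=np.radians(psi);u=np.array([np.cos(a),np.sin(a)]);n=np.array([-u[1],u[0]]);p=PV+r*u+off*n
    return (p[0],p[1],z,psi+90-360+lag)
E
python3 - <<'E'
from h import *
print(arm.camera_params('wrist')['tool_from_camera'].round(3).tolist())
im=look(['pointer_tip','scriber_tip','model','lock_pivot','lock_tip','axis'],('side','scene'))
print(lk(104,.045));rows(None,[lk(104,.045,z=.26)])
s=arm.get_state();print(D(s['q']))
E
```

```text
[[-0.0, -0.959, -0.283, 0.075], [1.0, -0.0, -0.001, -0.001], [0.0, -0.283, 0.959, -0.144], [0.0, 0.0, 0.0, 1.0]]
side pointer_tip [([0.745, -0.115, 0.048], 0.84), ([0.494, 0.197, 0.051], 0.61)]
side scriber_tip [([0.236, 0.173, 0.043], 0.91), ([0.763, -0.109, 0.042], 0.83), ([0.289, -0.256, 0.042], 0.76)]
side model [([0.605, -0.085, 0.047], 0.85)]
side lock_pivot [([0.516, 0.101, 0.048], 0.94)]
side lock_tip [([0.495, 0.195, 0.05], 0.81), ([0.615, 0.434, -0.001], 0.46), ([0.744, -0.112, 0.051], 0.32)]
side axis [([0.611, -0.082, 0.048], 0.61), ([0.617, 0.434, -0.001], 0.47)]
scene pointer_tip [([0.741, -0.111, 0.052], 0.56)]
scene scriber_tip [([0.289, -0.257, 0.042], 0.79), ([0.233, 0.169, 0.045], 0.78), ([0.76, -0.115, 0.039], 0.65)]
scene model [([0.701, -0.29, -0.001], 0.87), ([0.608, -0.086, 0.049], 0.57), ([0.744, -0.109, 0.05], 0.34)]
scene lock_pivot [([0.516, 0.099, 0.052], 0.66), ([0.615, 0.44, -0.002], 0.23)]
scene lock_tip [([0.494, 0.199, 0.049], 0.68)]
scene axis []
11.4833 [ 0.72707983 -0.0527981   0.26096913] [-1.79990206e+02 -5.03262169e-02 -1.78805348e+02] [-0.28202895 -0.53952696 -0.69828195] phi 15.378503927920239 r 0.12142754354521203
(np.float64(0.4527733311916084), np.float64(0.17208865143147467), 0.05, -166)
{"translation":[27.0,23.1,0.1],"rot":[-0.0,-0.1,-12.8],"hand":1},
[ 1.11013903e+01  2.51241236e+01  1.03175567e+01  1.02347463e-03
 -7.52446939e+01 -9.99069951e+01]
```

>>> move_arm:
  rows:
    - {"translation":[2,2,0],"rot":[0,0,-7],"hand":1}
    - {"translation":[4,4,0],"rot":[0,0,-14],"hand":1}
    - {"translation":[6,6,0],"rot":[0,0,-21],"hand":1}
    - {"translation":[8,8,0],"rot":[0,0,-28],"hand":1}
    - {"translation":[10,10,0],"rot":[0,0,-35],"hand":1}
    - {"translation":[12,12,0],"rot":[0,0,-42],"hand":1}
    - {"translation":[14,14,0],"rot":[0,0,-49],"hand":1}
    - {"translation":[16,16,0],"rot":[0,0,-56],"hand":1}

```text
t: 12.15
eef_pos: [0.5628, 0.1045, 0.2616]
ee_rot: [-3.141, 0.0, -2.137]
force: [-0.3, 0.3, -0.6]
width: 0.0005
gripper_force: 0.0
```

>>> move_arm:
  rows:
    - {"translation":[0,0,0],"rot":[0,0,-7],"hand":1}
    - {"translation":[0,0,0],"rot":[0,0,-14],"hand":1}
    - {"translation":[0,0,0],"rot":[0,0,-21],"hand":1}
    - {"translation":[0,0,0],"rot":[0,0,-28],"hand":1}
    - {"translation":[0,0,0],"rot":[0,0,-35],"hand":1}
    - {"translation":[0,0,0],"rot":[0,0,-42],"hand":1}
    - {"translation":[0,0,0],"rot":[0,0,-49],"hand":1}
    - {"translation":[0,0,0],"rot":[0,0,-56],"hand":1}

```text
t: 12.82
eef_pos: [0.5638, 0.1038, 0.2616]
ee_rot: [-3.142, -0.0, -1.16]
force: [-0.1, 0.4, 0.3]
width: 0.0005
gripper_force: 0.0
```

>>> move_arm:
  rows:
    - {"translation":[0,0,0],"rot":[0,0,-7],"hand":1}
    - {"translation":[0,0,0],"rot":[0,0,-14],"hand":1}
    - {"translation":[0,0,0],"rot":[0,0,-21],"hand":1}
    - {"translation":[0,0,0],"rot":[0,0,-28],"hand":1}
    - {"translation":[0,0,0],"rot":[0,0,-35],"hand":1}
    - {"translation":[0,0,0],"rot":[0,0,-42],"hand":1}
    - {"translation":[0,0,0],"rot":[0,0,-49],"hand":1}
    - {"translation":[0,0,0],"rot":[0,0,-56],"hand":1}

```text
t: 13.48
eef_pos: [0.5638, 0.1038, 0.2616]
ee_rot: [3.142, -0.0, -0.183]
force: [0.6, 0.1, -0.5]
width: 0.0004
gripper_force: 0.0
```

```bash
sed -i 's/psi+90-360+lag/psi-90+lag/' h.py
python3 - <<'E'
from h import *
rows(None,[lk(104,.045,z=.26)])
s=arm.get_state();print(s['eef_pos'],D(s['q']))
E
```

```text
{"translation":[-12.2,-4.7,0.2],"rot":[0.0,-0.0,-24.5],"hand":1},
[0.56383356 0.10377428 0.26157716] [ 2.99752419e+01  1.02527759e+01 -1.06205331e+01  2.05269949e-03
 -6.91254154e+01  4.95570361e+01]
```

>>> move_arm:
  rows:
    - {"translation":[-3,-1.2,0],"rot":[0,0,-6],"hand":1}
    - {"translation":[-6,-2.4,0],"rot":[0,0,-12],"hand":1}
    - {"translation":[-9,-3.6,0],"rot":[0,0,-18],"hand":1}
    - {"translation":[-12.2,-4.7,0],"rot":[0,0,-24.5],"hand":1}
    - {"translation":[-12.2,-4.7,0],"rot":[0,0,-24.5],"hand":1}
    - {"translation":[-12.2,-4.7,4],"rot":[0,0,-24.5],"hand":1}
    - {"translation":[-12.2,-4.7,8],"rot":[0,0,-24.5],"hand":1}
    - {"translation":[-12.2,-4.7,10],"rot":[0,0,-24.5],"hand":1}

```text
t: 14.15
eef_pos: [0.451, 0.172, 0.1583]
ee_rot: [3.141, 0.003, 0.238]
force: [-0.4, 0.4, -0.9]
width: 0.0003
gripper_force: 0.0
```

Run:
```python
from h import *
im=look(['lock_tip','pointer_tip'],('side',))
cv2.imwrite('pics/d1.png',im[120:420,200:600,::-1])
rows(None,[lk(104,.045)])
s=arm.get_state();print(s['eef_pos'],D(s['q']))
```

```text
side lock_tip [([0.495, 0.194, 0.048], 0.65)]
side pointer_tip [([0.747, -0.113, 0.048], 0.81)]
14.3 [0.45244467 0.17226864 0.16084233] [1.79892728e+02 1.48119554e-01 1.36901618e+01] [0.06432912 0.47882176 0.49742504] phi 121.48395210129463 r 0.30168002318197923
{"translation":[0.1,0.0,11.1],"rot":[0.1,0.1,-0.3],"hand":1},
[0.45244467 0.17226864 0.16084233] [ 4.41976837e+01  6.66372721e+00 -2.91858826e+01  2.12062287e-02
 -5.43324628e+01  5.94802245e+01]
```

View pics/d1.png

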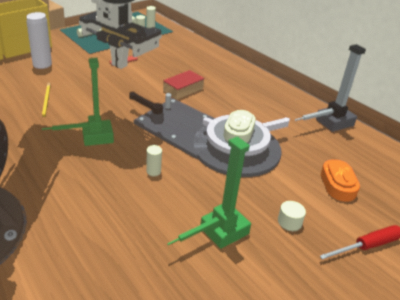

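>>> move_arm:
  rows:
    - {"translation":[0,0,3],"rot":[0,0,0],"hand":1}
    - {"translation":[0,0,6],"rot":[0,0,0],"hand":1}
    - {"translation":[0,0,9],"rot":[0,0,0],"hand":1}
    - {"translation":[0,0,11],"rot":[0,0,0],"hand":1}
    - {"translation":[0,0,11],"rot":[0,0,0],"hand":1}
    - {"translation":[0,0,11],"rot":[0,0,0],"hand":1}

```text
t: 14.8
eef_pos: [0.4538, 0.1734, 0.0527]
ee_rot: [3.141, -0.0, 0.239]
force: [1.0, 0.3, 0.4]
width: 0.0002
gripper_force: 0.0
```

Run:
```python
from h import *
s=arm.get_state();print(s['eef_pos'],D(s['q']),s['force'])
o=.0155
rows(None,[lk(104,.035),lk(104,.025),lk(104,o),lk(99,o),lk(94,o),lk(89,o),lk(84,o),lk(79,o)])
print()
rows(lk(79,o),[lk(a,o) for a in (74,69,64,59,54,49,44,40)])
```

```text
[0.45381785 0.17339202 0.05266075] [ 4.41894316e+01  1.51734452e+01 -3.63289453e+01  4.98638102e-02
 -3.84837840e+01  5.94842963e+01] [0.98255495 0.33689198 0.36055822]
{"translation":[0.9,0.1,0.3],"rot":[0.0,-0.0,-0.3],"hand":1},
{"translation":[1.9,0.1,0.3],"rot":[0.0,-0.0,-0.3],"hand":1},
{"translation":[2.8,0.1,0.3],"rot":[0.0,-0.0,-0.3],"hand":1},
{"translation":[3.6,-0.0,0.3],"rot":[0.0,-0.0,4.7],"hand":1},
{"translation":[4.3,-0.1,0.3],"rot":[0.0,-0.0,9.7],"hand":1},
{"translation":[5.1,-0.0,0.3],"rot":[0.0,-0.0,14.7],"hand":1},
{"translation":[5.8,0.1,0.3],"rot":[0.0,-0.0,19.7],"hand":1},
{"translation":[6.6,0.2,0.3],"rot":[0.0,-0.0,24.7],"hand":1},

{"translation":[0.7,-0.1,-0.0],"rot":[0.0,-0.0,5.0],"hand":1},
{"translation":[1.5,-0.1,-0.0],"rot":[0.0,-0.0,10.0],"hand":1},
{"translation":[2.3,-0.1,-0.0],"rot":[0.0,-0.0,15.0],"hand":1},
{"translation":[3.0,-0.0,-0.0],"rot":[-0.0,-0.0,20.0],"hand":1},
{"translation":[3.7,0.1,0.0],"rot":[0.0,-0.0,25.0],"hand":1},
{"translation":[4.5,0.4,0.0],"rot":[-0.0,-0.0,30.0],"hand":1},
{"translation":[5.2,0.6,0.0],"rot":[-0.0,-0.0,35.0],"hand":1},
{"translation":[5.7,0.9,0.0],"rot":[-0.0,-0.0,39.0],"hand":1},
```

>>> move_arm:
  rows:
    - {"translation":[0.9,0,0.2],"rot":[0,0,0],"hand":1}
    - {"translation":[1.9,0,0.2],"rot":[0,0,0],"hand":1}
    - {"translation":[2.8,0,0.2],"rot":[0,0,0],"hand":1}
    - {"translation":[3.6,0,0.2],"rot":[0,0,5],"hand":1}
    - {"translation":[4.3,0,0.2],"rot":[0,0,10],"hand":1}
    - {"translation":[5.1,0,0.2],"rot":[0,0,15],"hand":1}
    - {"translation":[5.8,0.1,0.2],"rot":[0,0,20],"hand":1}
    - {"translation":[6.6,0.2,0.2],"rot":[0,0,25],"hand":1}

```text
t: 15.47
eef_pos: [0.5189, 0.187, 0.0505]
ee_rot: [-3.141, -0.001, -0.202]
force: [-2.4, -1.5, 0.4]
width: 0.0008
gripper_force: 0.7
```

Run:
```python
from h import *
im=look(['lock_tip','pointer_tip'],('side','scene'))
o=.0155;print(lk(79,o))
rows(None,[lk(a,o) for a in (74,69,64,59,54,49,44,40)])
```

```text
side lock_tip [([0.541, 0.194, 0.051], 0.66), ([0.592, -0.411, 0.001], 0.41)]
side pointer_tip [([0.747, -0.112, 0.046], 0.94), ([0.67, 0.196, 0.001], 0.18)]
scene lock_tip [([0.544, 0.193, 0.05], 0.97)]
scene pointer_tip [([0.745, -0.11, 0.053], 0.83), ([0.316, 0.341, 0.002], 0.25)]
15.7667 [0.51753684 0.18665638 0.04990604] [-1.79971819e+02 -2.10614302e-02 -1.11775684e+01] [ 0.2470228   0.24724805 -0.59804306] phi 108.79693430318517 r 0.28696101790986084
(np.float64(0.5180035432635676), np.float64(0.1868958500213879), 0.05, -11)
{"translation":[0.8,-0.1,-0.0],"rot":[-0.0,-0.0,4.8],"hand":1},
{"translation":[1.5,-0.2,-0.0],"rot":[-0.0,-0.0,9.8],"hand":1},
{"translation":[2.3,-0.2,-0.0],"rot":[-0.0,-0.0,14.8],"hand":1},
{"translation":[3.0,-0.1,-0.0],"rot":[-0.0,-0.0,19.8],"hand":1},
{"translation":[3.8,0.1,-0.0],"rot":[-0.0,-0.0,24.8],"hand":1},
{"translation":[4.5,0.3,-0.0],"rot":[-0.0,-0.0,29.8],"hand":1},
{"translation":[5.2,0.6,-0.0],"rot":[-0.0,-0.0,34.8],"hand":1},
{"translation":[5.7,0.9,-0.0],"rot":[-0.0,-0.0,38.8],"hand":1},
```

>>> move_arm:
  rows:
    - {"translation":[0.8,-0.1,0],"rot":[0,0,5],"hand":1}
    - {"translation":[1.5,-0.2,0],"rot":[0,0,10],"hand":1}
    - {"translation":[2.3,-0.2,0],"rot":[0,0,15],"hand":1}
    - {"translation":[3,-0.1,0],"rot":[0,0,20],"hand":1}
    - {"translation":[3.8,0.1,0],"rot":[0,0,25],"hand":1}
    - {"translation":[4.5,0.3,0],"rot":[0,0,30],"hand":1}
    - {"translation":[5.1,0.6,0],"rot":[0,0,34],"hand":1}
    - {"translation":[5.5,0.8,0],"rot":[0,0,37],"hand":1}

```text
t: 16.43
eef_pos: [0.5668, 0.1707, 0.0494]
ee_rot: [3.141, 0.006, -0.847]
force: [-35.1, 36.5, 16.4]
width: 0.0005
gripper_force: 24.0
```

Run:
```python
from h import *
im=look(['lock_tip','pointer_tip'],('side','scene'))
o=.0155
rows(None,[lk(a,o) for a in (40,38,36,34,32)])
```

```text
side lock_tip [([0.585, 0.166, 0.052], 0.5)]
side pointer_tip [([0.744, -0.11, 0.049], 0.95)]
scene lock_tip [([0.584, 0.168, 0.049], 0.7), ([0.608, -0.084, 0.053], 0.67)]
scene pointer_tip [([0.747, -0.11, 0.051], 0.74)]
16.7333 [0.56622449 0.17127568 0.04952952] [179.97553952   0.28716395 -48.19920931] [-19.52886714  20.51640517   8.64687925] phi 99.69337528738144 r 0.25998753922967566
{"translation":[0.7,-0.2,-0.1],"rot":[0.0,0.3,1.8],"hand":1},
{"translation":[1.0,-0.2,-0.1],"rot":[0.0,0.3,3.8],"hand":1},
{"translation":[1.3,-0.2,-0.1],"rot":[0.0,0.3,5.8],"hand":1},
{"translation":[1.6,-0.2,-0.1],"rot":[0.0,0.3,7.8],"hand":1},
{"translation":[1.9,-0.3,-0.1],"rot":[0.0,0.3,9.8],"hand":1},
```

Run:
```python
from h import *
a,_=arm.grab_frame('scene');b,_=arm.grab_frame('side')
A1=cv2.resize(a[200:360,260:420,::-1],(480,480),interpolation=cv2.INTER_CUBIC)
B1=cv2.resize(b[170:270,320:420,::-1],(320,320),interpolation=cv2.INTER_CUBIC)
c=np.zeros((480,800,3),np.uint8);c[:,:480]=A1;c[:320,480:]=B1
cv2.imwrite('pics/e1.png',c)
```

```text
(no output)
```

View pics/e1.png

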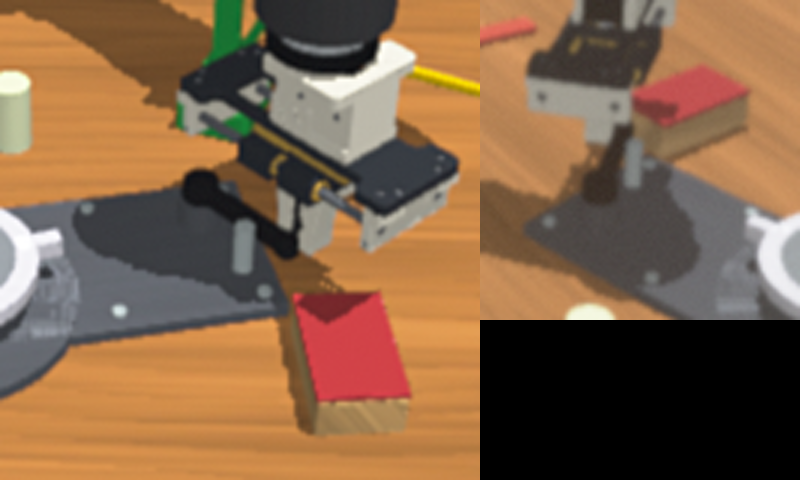

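>>> move_arm:
  rows:
    - {"translation":[-0.7,0,0],"rot":[0,0,0],"hand":1}
    - {"translation":[-1.5,0,0],"rot":[0,0,0],"hand":1}
    - {"translation":[-2.5,0,0],"rot":[0,0,0],"hand":1}
    - {"translation":[-3.5,0,-1],"rot":[0,0,0],"hand":1}
    - {"translation":[-3.5,0,-5],"rot":[0,0,0],"hand":1}
    - {"translation":[-3.5,0,-9],"rot":[0,0,0],"hand":1}
    - {"translation":[-3.5,0,-13],"rot":[0,0,0],"hand":1}
    - {"translation":[-3.5,0,-17],"rot":[0,0,0],"hand":1}

```text
t: 17.5
eef_pos: [0.5458, 0.1941, 0.2224]
ee_rot: [-3.141, -0.0, -0.842]
force: [1.3, 0.5, -1.5]
width: 0.0006
gripper_force: 0.0
```

>>> move_arm:
  rows:
    - {"translation":[0,0,-3],"rot":[0,0,0],"hand":1}
    - {"translation":[0,0,-5],"rot":[0,0,0],"hand":1}
    - {"translation":[0,0,-5],"rot":[0,0,0],"hand":1}
    - {"translation":[0,0,-5],"rot":[0,0,0],"hand":1}
    - {"translation":[0,0,-5],"rot":[0,0,0],"hand":1}

```text
t: 17.92
eef_pos: [0.5457, 0.194, 0.2694]
ee_rot: [3.141, 0.0, -0.843]
force: [-0.3, 0.4, -0.1]
width: 0.0003
gripper_force: 0.0
```

Run:
```python
from h import *
im=look(['lock_tip','lock_pivot','pointer_tip','scriber_tip','model','axis','sandblock','blank_tall'],('side','scene'))
a,_=arm.grab_frame('wrist');C=cam('wrist')
T,f,cx,cy=C
for l in ['lock_tip','lock_pivot']: print(l,[(np.round(world(T,r['point']),3).tolist(),round(r['p'],2)) for r in arm.pinpoint(l,'wrist')[:3]])
c=np.zeros((480,800,3),np.uint8);c[:,:]=0
c[:360,:400]=cv2.resize(a[:,:,::-1],(400,360));c[:480,400:]=cv2.resize(im[210:370,200:400,::-1],(400,480)) if 0 else cv2.resize(im[220:364,260:380,::-1],(400,480),interpolation=cv2.INTER_CUBIC)
cv2.imwrite('pics/e2.png',c)
```

```text
side lock_tip [([0.543, -0.303, -0.0], 0.7), ([0.581, 0.164, 0.051], 0.57)]
side lock_pivot [([0.516, 0.103, 0.05], 0.77)]
side pointer_tip [([0.745, -0.11, 0.049], 0.74)]
side scriber_tip [([0.238, 0.171, 0.045], 0.88), ([0.286, -0.26, 0.042], 0.74), ([0.762, -0.112, 0.046], 0.59)]
side model [([0.704, -0.284, -0.002], 0.87), ([0.606, -0.085, 0.045], 0.84)]
side axis [([0.611, -0.083, 0.049], 0.61), ([0.539, -0.305, -0.001], 0.52)]
side sandblock [([0.668, 0.196, 0.006], 0.57)]
side blank_tall [([0.401, -0.049, 0.002], 0.63)]
scene lock_tip [([0.587, 0.166, 0.051], 0.73)]
scene lock_pivot [([0.514, 0.1, 0.05], 0.61), ([0.315, 0.34, 0.002], 0.51), ([0.538, -0.306, -0.003], 0.39)]
scene pointer_tip [([0.744, -0.11, 0.052], 0.63), ([0.318, 0.341, 0.002], 0.41), ([0.587, 0.169, 0.049], 0.26)]
scene scriber_tip [([0.291, -0.257, 0.043], 0.93), ([0.231, 0.171, 0.04], 0.93), ([0.76, -0.114, 0.041], 0.64)]
scene model [([0.608, -0.084, 0.05], 0.86), ([0.699, -0.288, -0.002], 0.68)]
scene axis [([0.607, -0.089, 0.05], 0.91), ([0.76, -0.114, 0.041], 0.51)]
scene sandblock [([0.666, 0.193, 0.003], 0.85)]
scene blank_tall [([0.402, -0.051, 0.002], 0.73), ([0.614, 0.441, 0.0], 0.43), ([0.593, -0.414, -0.006], 0.25)]
18.8167 [0.5464996  0.19410217 0.26961231] [-1.79993681e+02 -3.65302432e-05 -4.83030534e+01] [ 0.34148597  0.46968136 -0.3615428 ] phi 102.8175555714936 r 0.2862347324719876
lock_tip [([0.585, 0.164, 0.047], 0.8)]
lock_pivot [([0.517, 0.096, 0.046], 0.76)]
```

View pics/e2.png

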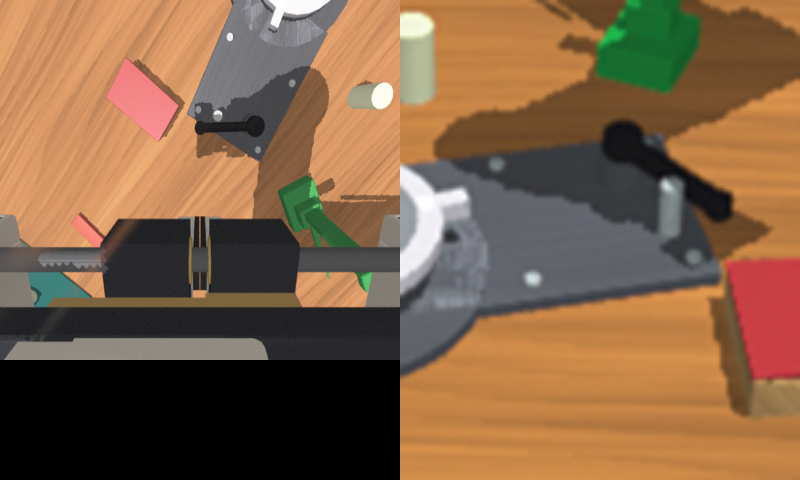

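```bash
python3 -c "
from station import arm
print(arm.job_done())"
```

```text
the job is handed in; nothing more can be done
None
```

I turned the pointer arm onto the scriber's line (within about 3 mm by the cameras), pushed the lock lever hard against its stop post, left the arm clear above the bench, and handed the job in; no verdict came back.

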